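# Empty the shaving tray and put it on the tin pile

## Robot

A 6-joint arm with a two-finger parallel gripper is mounted at the origin on the work surface. World frame = base frame: x ahead of the robot, y to its left, z up, the work surface at z = 0. Lengths are in mm, angles in degrees, forces in N, time in s.
With the tool pointing down it reaches from about 300 to 850 mm from the base axis. Payload 4.2 kg.
Tool frame: the origin (TCP) lies at the very end of the fingers, on their centre line; the grasp point (between the pads) lies 19 mm behind it; x points along the fingers, z is the direction in which the jaws open and shut, and the axes are right-handed (so a half turn about x gives the same grasp; the last joint's range is limited). The gripper opens to 91 mm and grips with 3 to 60 N. Pads are 32 mm wide; open, the fingers measure 118 mm over their backs; the gripper's body (76 mm by 178 mm) begins 60 mm behind the grasp point.
Start: joints at [64.343, 18.312, 89.639, -0, 72.044, -1.146], TCP at [238.555, 523.197, 213.976] pointing down, gripper open.
Joint ranges: [-177.97, 177.97], [-48.28, 115.42], [12.27, 149.76], [-77.06, 257.06], [2.81, 150.46], [-146.56, 146.56]. Speed limits (degrees/s): [147.25, 147.25, 180, 180, 180, 180].

## Interface

Orientations are given as [roll, pitch, yaw] about the fixed x, y, z axes, in that order (R = Rz(yaw) Ry(pitch) Rx(roll)).
In Python, from workcell import state, grab_frame, camera_info, env, search_frame, place_of gives the robot as it stands.
- The arm moves only by the tool drive_tool, never from a script. Its argument "plan" is a list of rows, each a list of 7 numbers: the turn, a rotation vector about the world's x, y, z in degrees, then the shift along the world's x, y, z in mm, then the finger opening in mm, from 0 to 91.2. In form: [[wx, wy, wz, dx, dy, dz, jaw], ...]. A call has 1 to 10 rows; each row is the pose to reach, as a shift and turn from the pose measured when the call began; what a row does not reach only later rows make up. A row lasts 1/8 s, in which the tool goes at most 62.5 mm and 10.7 degrees, less where a joint would pass 70% of its speed; a pose out of reach is approached as far as the arm can. A call with a gripper value outside its range is refused whole. The fingers move at their own pace and stop on an object; "grip_force" is the grip in N (left out, the last holds). Time passes only in rows, so rows that repeat a pose let the fingers close. It gives the time, the measured TCP pose, the force and the opening at its end, in the units of the state.
- state(): the state, without advancing time (a new reading comes with each control period).
- grab_frame(name): name is "side" or "top"; returns the picture (400x640x3 uint8, red, green, blue); there is no depth.
- camera_info(name): a dict with "intrinsics" (3x3 intrinsics, pixels), "origin" and "orientation" of the camera in the world. Camera axes: x right, y down, z forward; pixel columns grow to the right and rows downward; lengths in mm; the calibration is good to about 2 mm. A picture is of the moment at which its call begins. camera_info takes no time and is no camera call.
- env.job_done(): hands the job in, once; it reports no verdict.
Trained networks look in the newest picture that a camera, given by its name, has taken for a name from the list of things; names that differ only in an ending like _2 or _b are one class to them, and where a whole thing is asked for, a point or a joint stands for the part that bears it (a point fixed in the world has none). Each returns a list of dicts, best first, with "p" (0 to 1); they miss things now and then, are a little off and sometimes report something else, mostly with a low value. They report only what shows in the picture. A call takes as long as a camera call. They do not tell look-alikes from the thing itself.
- search_frame(camera, label): "rect" ([left, top, right, bottom] as shares, 0 to 1, of the picture: columns of its width, rows of its height, round what is visible of it).
- place_of(camera, label): "location" ([column, row] as shares, 0 to 1, of the picture: columns of its width, rows of its height: a listed point, or the origin of a listed thing).
The state is a dict: "time_s": time; "qpos": joint angles; "qvel": joint speeds; "effort": joint torques, N m; "ee_pos": TCP position; "ee_rot": TCP orientation; "force": force on the tool from outside, world axes, zero at the start; "torque": the same for the moment, N m; "gripper_width": finger opening in mm.
Only numpy, scipy, OpenCV 4.12 (cv2) and the standard library are available. Lean on these libraries where they do the work, as an engineer would, in place of code of your own. Each camera call takes 0.05 s, during which the arm holds its last target. There are 200 camera calls.

## Task

Take the steel tray out from under the hook rail, lifting it level so the stick stays in, and tip it to about 40 degrees (never past 50) low over the ceramic dish, holding it there until the shaving stick has rolled out gently into the dish; do not touch the stick with the fingers. Bring the tray level again and set it down gently, squarely centred with its sides in line with those of the tins, on top of the pile of two closed tins, then let go. Do not strike the rail or what hangs on it, do not shift the pile and leave everything else where it is.

Things in the scene. Friction and masses are not known exactly. Their poses are not given: they have to be found in the camera images.
- tray: Open steel tray, loose, 0.2 to 0.35 kg. Origin: centre of the underside of its flat bottom; z up, x from handle to pouring lip. Flat bottom 70 (x) x 110 (y) mm, 4 mm thick; rear and side walls 42 mm high, 3 mm thick; at the front a ramp rises at 30 degrees from x = 35 to 83 mm, side walls 26 mm. It starts level on the shelf, handle towards the robot, holding the stick.
- tray_grip (a point): Middle of the tray's black handle, 72 mm behind (-x) the tray's origin and 34 mm above it, axes as the tray's. The handle is a level bar, x = -100 to -34 mm, 14 mm wide (y, pinch along it), 20 mm high (z = 24 to 44 mm). The tray's weight hangs ahead of this grip: pinch firmly (60 N or more) or it turns in the fingers.
- tray_lip (a point): Middle of the edge of the tray's pouring lip: 83 mm ahead (+x) of the tray's origin and 31 mm above it, axes as the tray's. What lies in the tray rolls out over the lip only when the tray is tipped lip-down by more than 30 degrees.
- stick_center (a point): Centre of the shaving stick: a loose closed white plastic cylinder with a black cap, 34 mm diameter, 88 mm long, about 0.08 kg, lying in the tray across it (long axis, its own y, along the tray's y), free to roll.
- dish: White ceramic rectangular dish, fixed, 150 (x) x 170 (y) mm outside, walls 30 mm high and 6 mm thick, floor 6 mm thick. Origin: centre of the underside, on the counter. It stands to the left or the right in front of the shelf, the pile on the other side.
- tin_top: Upper of two equal closed aluminium tins stacked on a fixed wooden block 20 mm high, both loose, 0.22 kg each: 80 (x) x 110 (y) x 50 (z) mm. Origin: centre of the underside; its flat top is 50 mm above the origin, 120 mm above the counter. The tray belongs on it with its flat bottom centred and its x along the tin's x, either way round, so that the 110 mm sides are in line.
- tin_low: Lower of the two closed tins, same size, straight under the upper one. Origin: centre of its underside.
- shelf: Marble shelf slab, fixed, 150 (x) x 400 (y) x 20 (z) mm, lying on the counter. Origin: centre of its underside, on the counter (its top is 20 mm up). The tray, pump, clipper and round tin stand on it.
- rail: Steel hook rail, fixed: a 12 mm round bar along its y from y = -185 to 185 mm, carried by arms from two posts 120 mm behind (+x) its ends. Origin on the shelf's top below mid-bar; bar axis 220 mm above it (240 mm over the counter). It runs over the tray's handle: come in tilted, leaning back to the robot. A shaving brush holder, 34 mm wide, dangles at y = 137 mm to 98 mm below the bar.
- pump: Bystander: blue soap pump bottle with a white push head, 54 mm across and 138 mm tall, loose. Origin: centre of its underside.
- clipper: Bystander: steel nail clipper, 70 x 14 x 12 mm, lying, loose. Origin: centre of its underside.
- round_tin: Bystander: small round aluminium tin, 60 mm across, 28 mm high, loose. Origin: centre of its underside.
- comb: Bystander: black plastic comb, 170 mm long, about 30 mm wide, 5 mm thick, lying flat on the counter in front of the shelf, loose. Origin: centre of its underside.
- bottle: Bystander: grey plastic bottle with white cap, 48 mm across, 130 mm tall, loose. Origin: centre of its underside.
- tumbler: Bystander: white ceramic tumbler, 72 mm across, 100 mm tall, loose. Origin: centre of its underside.
- stick: The shaving stick itself (see its centre); this origin lies on its surface, 17 mm from its axis, and turns with it as it rolls.
Things that resemble listed ones, but are neither listed nor needed, are in the scene too. Leave any pink or turquoise look-alike of the stick alone. Leave any yellow look-alike of the tin_top alone.

How it is judged (in metres and radians):
On the way, in this order (a step that is already met when the one before it is completed fails the run):
1. the tray is lifted clear of the shelf, within 14 degrees of level, with the stick still in it (z of tray in the frame of shelf above 0.03 m and angle between tray's own z axis and vertical below 0.245 rad and x of stick_center in the frame of tray between -0.035 and 0.06 m and z of stick_center in the frame of tray between 0 and 0.05 m and y of stick_center in the frame of tray between -0.05 and 0.05 m), for 0.2 s.
2. the tray is tipped between 32 and 48 degrees, its lip within 100 mm of the dish's centre, and kept there until the stick lies in the dish (angle between tray's own z axis and vertical between 0.56 and 0.84 rad and horizontal distance between tray_lip and dish below 0.1 m and x of stick_center in the frame of dish between -0.075 and 0.075 m and y of stick_center in the frame of dish between -0.085 and 0.085 m and z of stick_center in the frame of dish between 0 and 0.04 m), for 0.3 s.
3. the tray is brought back within 6 degrees of level, the stick in the dish (angle between tray's own z axis and vertical below 0.105 rad and x of stick_center in the frame of dish between -0.075 and 0.075 m and y of stick_center in the frame of dish between -0.085 and 0.085 m and z of stick_center in the frame of dish between 0 and 0.04 m), for 0.2 s.
At the end, for the whole second after the job is handed in: The tray stands level (within 3.5 degrees), released and at rest on the upper tin, its bottom centred within 12 mm in each direction and its x axis within 7 degrees of the tin's; both tins are within 15 mm of where they began; the stick lies inside the dish (x of tray in the frame of tin_top between -0.012 and 0.012 m and y of tray in the frame of tin_top between -0.012 and 0.012 m and z of tray in the frame of tin_top between 0.046 and 0.054 m and angle between the x axis of tray and the x axis of tin_top, either way round below 0.12 rad and angle between tray's own z axis and vertical below 0.06 rad and distance of each of tin_top, tin_low from where it was at the start of the episode below 0.015 m and linear speed of tray below 0.02 m/s and x of stick_center in the frame of dish between -0.075 and 0.075 m and y of stick_center in the frame of dish between -0.085 and 0.085 m and z of stick_center in the frame of dish between 0 and 0.04 m); the robot touches nothing.
It fails at once if the tray is tipped past 52 degrees (angle between tray's own z axis and vertical above 0.91 rad).
It fails at once if the fingers touch the stick, or it falls or is flung faster than 1.5 m/s (linear speed of stick above 1.5 m/s or contact force between the fingers and stick above 0.5 N).
It fails at once if a bystander (pump, clipper, round tin, comb, bottle, tumbler) is shifted by more than 20 mm (distance of any of pump, clipper, round_tin, comb, bottle, tumbler from where it was at the start of the episode above 0.02 m).
It fails at once if the tray is slammed or dropped on the pile (over 25 N) (contact force between tray and tin_top above 25 N).
It fails at once if the rail or what hangs on it is struck (over 5 N) (contact force between rail and anything else above 5 N).
It also fails if it takes over 67 s, if anything falls off the work surface, if the arm or the gripper's body presses on something with over 40 N, if the wrist force passes 120 N, or if a joint passes its speed limit or range.

## Working session

There is one attempt and no reset: what is moved stays moved. The work goes in short steps, Python scripts to look and compute and a tool call to move; the robot and the scene stay as the last step left them, time stands still between calls to the robot, and variables do not carry over. Pictures are saved under pics/ and viewed, about 8 in all and at most 12, crops included, and the job is handed in when it is done.

Besides the shell and the picture viewer there is one more tool, called after "Emit:" as name([rows], argument=value, ...), one row to a line, values as JSON. drive_tool: Moves the arm, as the interface text tells. Its arguments: {"type":"object","properties":{"plan":{"type":"array"},"grip_force":{"type":"number"}},"required":["plan"]}

```bash
mkdir -p pics; cat > h.py <<'E'
import numpy as np,cv2
from workcell import *
from scipy.spatial.transform import Rotation as R
def cam(n):
    c=camera_info(n); K=np.array(c["intrinsics"]); o=np.array(c["origin"],float); q=np.array(c["orientation"],float)
    M=q if q.shape==(3,3) else R.from_euler('xyz',q,degrees=True).as_matrix()
    return K,o,M
def ray(n,px):
    K,o,M=cam(n); d=M@np.linalg.solve(K,[px[0],px[1],1]); return o,d/np.linalg.norm(d)
def onz(n,px,z):
    o,d=ray(n,px); return o+d*(z-o[2])/d[2]
def proj(n,P):
    K,o,M=cam(n); p=K@(M.T@(np.array(P,float)-o)); return p[:2]/p[2]
def tri(ps):
    A=np.zeros((3,3));b=np.zeros(3)
    for n,px in ps:
        o,d=ray(n,px);Q=np.eye(3)-np.outer(d,d);A+=Q;b+=Q@o
    return np.linalg.solve(A,b)
E
python3 - <<'E'
from h import *
for n in("side","top"):
    print(camera_info(n)); cv2.imwrite(f"pics/{n}0.png",grab_frame(n)[:,:,::-1])
    for l in ["tray","tray_grip","tray_lip","stick_center","dish","tin_top","tin_low","shelf","rail"]:
        print(n,l,[(np.round(np.array(r["location"])*[640,400],1).tolist(),round(r["p"],2)) for r in place_of(n,l)[:3]])
print(state())
E
```

```text
{'intrinsics': array([[411.71175585,   0.        , 316.66682226],
       [  0.        , 411.71175585, 197.58594678],
       [  0.        ,   0.        ,   1.        ]]), 'origin': array([ 410.43307174, -660.63952839,  857.89003622]), 'orientation': array([-138.54990055,   -0.73348563,  -12.69841179])}
side tray [([359.6, 203.0], 0.71)]
side tray_grip [([335.1, 196.1], 0.83)]
side tray_lip [([392.1, 190.2], 0.74)]
side stick_center [([297.5, 181.7], 0.76), ([369.0, 199.1], 0.6)]
side dish [([269.3, 147.5], 0.78)]
side tin_top [([312.7, 312.0], 0.73), ([228.2, 292.4], 0.66)]
side tin_low [([354.7, 157.8], 0.33)]
side shelf [([362.3, 199.8], 0.68)]
side rail []
{'intrinsics': array([[418.82048468,   0.        , 326.25443993],
       [  0.        , 418.82048468, 199.70342201],
       [  0.        ,   0.        ,   1.        ]]), 'origin': array([ 330.31964238,  -12.75117294, 1264.63546949]), 'orientation': array([-169.97028991,    0.48644884,  -91.52432442])}
top tray [([317.0, 151.9], 0.64)]
top tray_grip [([317.3, 172.9], 0.77), ([422.5, 214.8], 0.22)]
top tray_lip [([356.9, 158.3], 0.
[... 281 characters left out ...]
216.5], 0.44)]
top shelf [([311.8, 153.0], 0.82)]
top rail []
{'time_s': 1.0, 'qpos': array([ 6.43423893e+01,  1.83120306e+01,  8.96417688e+01,  7.73874189e-06,
        7.20447624e+01, -1.14532120e+00]), 'qvel': array([-0.01159592,  0.0549245 , -0.03983387,  0.02646893, -0.1297103 ,
        0.06504535]), 'effort': array([-1.62771637e-03, -4.12355196e+01, -2.32232058e+01,  7.26573961e-02,
        3.76463088e-02, -1.11754497e-05]), 'ee_pos': array([238.54973276, 523.16910073, 213.95581854]), 'ee_rot': array([-0.85201081, 89.99856191, 64.63569734]), 'force': array([0.48828048, 0.43354345, 0.6472386 ]), 'torque': array([-0.01231369,  0.02293166, -0.02712871]), 'gripper_width': 90.91627457340459}
```

View pics/side0.png

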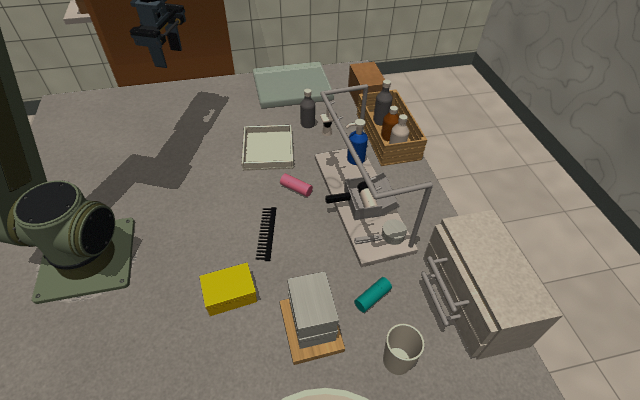

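View pics/top0.png

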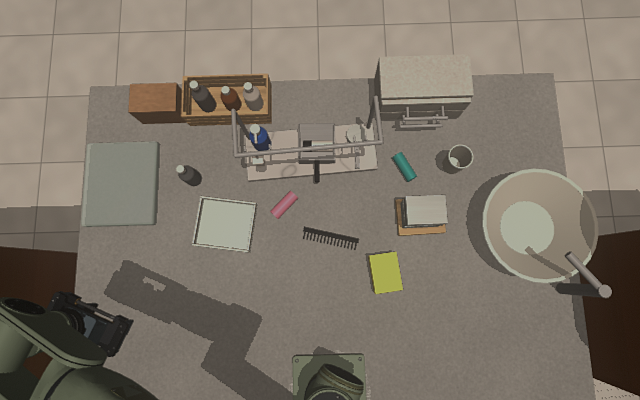

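Side: tray under the rail at about (360,200), black handle (335,197), dish (268,147), pile of tins (315,310). Look-alikes of the stick: pink (296,185), turquoise (373,294). Yellow tin decoy (228,288). In the top view: tray (317,150), dish (225,223), pile (421,213), pink (285,204), turquoise (404,166), yellow (385,272). My choice is the white stick in the tray and the grey pile on wood. I'll check both in close crops.

```bash
python3 - <<'E'
from h import *
t=cv2.imread("pics/top0.png");s=cv2.imread("pics/side0.png")
a=cv2.resize(t[100:200,230:390],None,fx=5,fy=5,interpolation=cv2.INTER_CUBIC)
cv2.imwrite("pics/c1.png",a)
b=cv2.resize(t[185:260,185:260],(400,400),interpolation=cv2.INTER_CUBIC)
c=cv2.resize(t[180:255,385:460],(400,400),interpolation=cv2.INTER_CUBIC)
cv2.imwrite("pics/c2.png",np.hstack([b,c]))
d=cv2.resize(s[80:280,300:460],None,fx=3,fy=3,interpolation=cv2.INTER_CUBIC)
cv2.imwrite("pics/c3.png",d)
print(tri([("side",(335.1,196.1)),("top",(317.3,172.9))]),tri([("side",(392.1,190.2)),("top",(317.5,123.4))]))
for l in ["pump","clipper","round_tin","comb","bottle","tumbler"]:
    print(l,[(onz("top",np.array(r["location"])*[640,400],20).round(),round(r["p"],2)) for r in place_of("top",l)[:2]])
E
```

```text
[622.86662429  16.02678212  64.3947678 ] [778.59754178  12.18515284  55.76887503]
pump [(array([724., 190.,  20.]), 0.87), (array([710.,   9.,  20.]), 0.39)]
clipper [(array([ 677., -106.,   20.]), 0.51)]
round_tin [(array([ 750., -101.,   20.]), 0.81)]
comb [(array([443., -19.,  20.]), 0.63), (array([733., 184.,  20.]), 0.55)]
bottle [(array([620., 400.,  20.]), 0.91)]
tumbler [(array([ 643., -388.,   20.]), 0.94), (array([703.,  32.,  20.]), 0.19)]
```

View pics/c1.png

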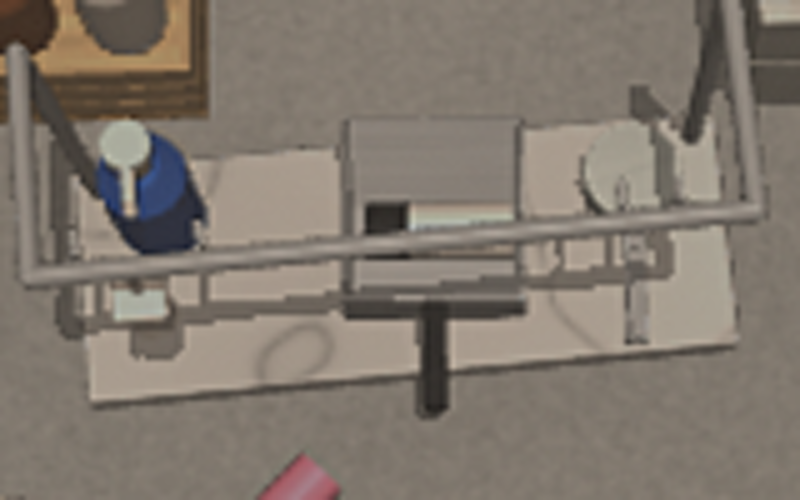

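View pics/c2.png

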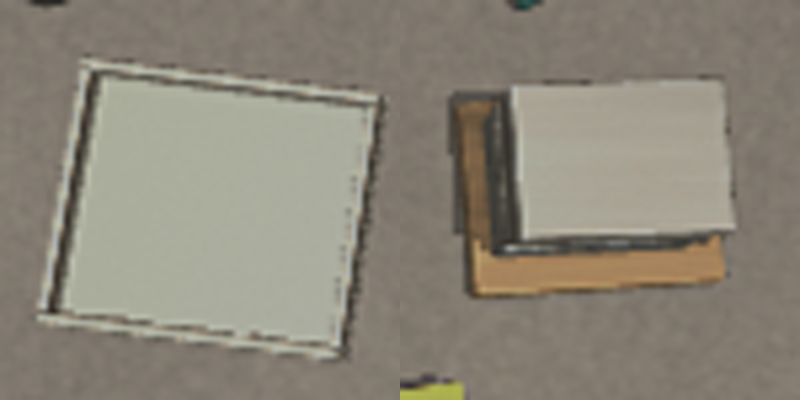

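View pics/c3.png

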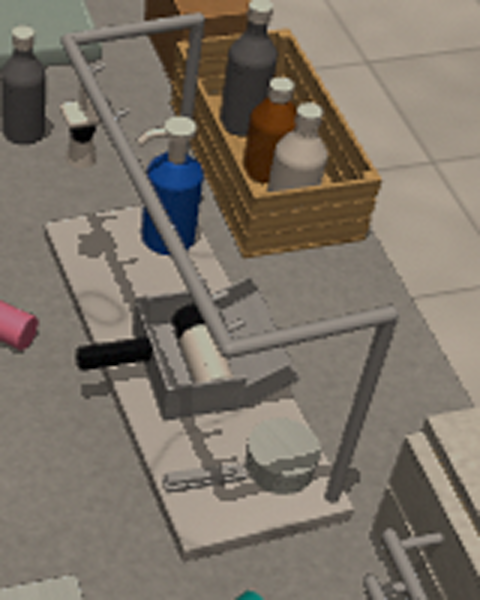

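The crops confirm the choice: the stick with the black cap lies in the tray (c1 at 365–515, 205–255), and the grey pile stands on its wood block. Next I compute the geometry.

```bash
python3 - <<'E'
from h import *
f=lambda u,v,ox,oy,s:(ox+(u+.5)/s-.5,oy+(v+.5)/s-.5)
def show(n,pts,ox,oy,s,z):
    P=np.array([onz("top",f(u,v,ox,oy,s),z) for u,v in pts]); print(n,P.round(0)[:,:2].tolist(),"c",P.mean(0).round(1)[:2]); return P
ang=lambda a,b:np.degrees(np.arctan2(*(b-a)[:2][::-1])).round(1)
D=show("dish",[(85,60),(380,97),(342,355),(40,318)],185,185,400/75,30)
print(ang(D[3],D[0]),ang(D[2],D[1]),ang(D[1],D[0])-90,ang(D[2],D[3])-90)
T=show("tin",[(112,87),(322,80),(335,230),(122,240)],385,180,400/75,120)
print(ang(T[3],T[0]),ang(T[2],T[1]),ang(T[1],T[0])-90,ang(T[2],T[3])-90)
S=show("shelfnear",[(92,405),(738,345)],230,100,5,20); print(ang(S[1],S[0])-90)
B=show("bar",[(25,278),(760,210)],230,100,5,240); print(ang(B[1],B[0])-90)
L=show("lip",[(349,120),(517,120)],230,100,5,51); print(ang(L[1],L[0])-90)
H=show("handle",[(433,412)],230,100,5,64)
W=show("rearwall",[(345,294),(525,290)],230,100,5,62);print(ang(W[1],W[0])-90)
m=L.mean(0);print("axis",ang(H[0],m),"len",np.linalg.norm((m-H[0])[:2]),"grip",H[0]+(m-H[0])*28/183, "orig",H[0]+(m-H[0])*100/183)
K,o,M=cam("top")
for n,p in [("brush",(137,305))]: print(n,onz("top",f(*p,230,100,5),150).round())
E
```

```text
dish [[571.0, 369.0], [545.0, 203.0], [402.0, 223.0], [427.0, 391.0]] c [486.4 296.6]
-8.3 -8.1 -8.799999999999997 -8.5
tin [[537.0, -229.0], [538.0, -338.0], [460.0, -339.0], [457.0, -229.0]] c [ 498.1 -283.7]
0.3 0.5 0.29999999999999716 1.0999999999999943
shelfnear [[616.0, 229.0], [643.0, -166.0]] c [629.6  31.3]
3.799999999999997
bar [[633.0, 221.0], [658.0, -154.0]] c [645.3  33.4]
3.799999999999997
lip [[783.0, 67.0], [779.0, -35.0]] c [781.   16.2]
-1.7000000000000028
handle [[596.0, 20.0]] c [596.4  19.9]
rearwall [[670.0, 71.0], [669.0, -36.0]] c [669.7  17.1]
-0.29999999999999716
axis -1.1 len 184.5966491452837 grip [624.6637989   19.30805564  62.01092896] orig [697.27737563  17.85119862  56.89617486]
brush [642. 179. 150.]
```

```bash
cat >> h.py <<'E'
def go(pos,rpy):
    s=state(); a=R.from_euler('xyz',s["ee_rot"],degrees=True); b=R.from_euler('xyz',rpy,degrees=True)
    w=(b*a.inv()).as_rotvec(degrees=True); d=np.array(pos)-s["ee_pos"]
    print("t",s["time_s"],"pos",s["ee_pos"].round(1),"rot",s["ee_rot"].round(1),"q",s["qpos"].round(0),"w",s["gripper_width"],"F",s["force"].round(1))
    print("turn",w.round(1),"|%.0f|"%np.linalg.norm(w),"shift",d.round(1))
E
python3 - <<'E'
from h import *
go([528,19,170],[90,45,-1])
E
```

```text
t 1.3 pos [238.6 523.2 214. ] rot [-1.9 90.  63.6] q [64. 18. 90. -0. 72. -1.] w 90.91052618137408 F [-0.2  1.  -0.3]
turn [  60.2  -13.6 -145.8] |158| shift [ 289.4 -504.2  -44. ]
```

Emit:
drive_tool([
  [0,0,-10,15,-30,10,91],
  [0,0,-20,40,-75,25,91],
  [0,0,-30,70,-120,40,80],
  [0,0,-40,100,-165,50,70],
  [0,0,-50,125,-210,50,60],
  [0,0,-60,145,-250,50,60],
  [0,0,-70,165,-290,50,60],
  [0,0,-80,180,-330,50,60],
  [0,0,-90,200,-365,50,60],
  [0,0,-100,210,-390,50,60],
])

```text
time_s: 2.55
ee_pos: [449.3, 131.7, 264.1]
ee_rot: [26.4, 90.0, -8.6]
force: [-0.4, -0.4, 0.7]
gripper_width: 60.2
```

```bash
python3 - <<'E'
from h import *
go([520,19,180],[90,45,-1])
E
```

```text
t 2.55 pos [449.3 131.7 264.1] rot [26.4 90.  -8.6] q [15.  7. 98. -0. 76. 50.] w 60.18698146382299 F [-0.4 -0.4  0.7]
turn [ 21.3 -41.6 -53.1] |71| shift [  70.7 -112.7  -84.1]
```

Emit:
drive_tool([
  [2.7,-5.2,-6.6,9,-14,-10,50],
  [5.3,-10.4,-13.3,18,-28,-21,50],
  [8,-15.6,-19.9,26,-42,-31,50],
  [10.7,-20.8,-26.5,35,-56,-42,50],
  [13.3,-26,-33.2,44,-70,-52,50],
  [16,-31.2,-39.8,53,-84,-63,50],
  [18.6,-36.4,-46.5,62,-98,-73,50],
  [21.3,-41.6,-53.1,71,-113,-84,50],
  [21.3,-41.6,-53.1,71,-113,-84,50],
])

```text
time_s: 3.68
ee_pos: [516.8, 13.4, 188.5]
ee_rot: [85.3, 47.6, -2.5]
force: [0.3, -0.5, -0.1]
gripper_width: 50.0
```

```bash
python3 - <<'E'
from h import *
go([634,19,41],[90,45,-1])
f=grab_frame("side")[:,:,::-1];t=grab_frame("top")[:,:,::-1]
for n,i in (("side",f),("top",t)):
    print([(np.round(np.array(r["location"])*[640,400],1).tolist(),round(r["p"],2)) for r in place_of(n,"tray_grip")[:3]])
a=cv2.resize(f[100:260,270:430],(600,600),interpolation=cv2.INTER_CUBIC)
cv2.imwrite("pics/c4.png",a)
E
```

```text
t 3.675 pos [516.8  13.4 188.5] rot [85.3 47.6 -2.5] q [  2.  -0. 132. -28.   7. 116.] w 49.98067038964546 F [ 0.3 -0.5 -0.1]
turn [ 3.2 -2.7 -1.9] |5| shift [ 117.2    5.6 -147.5]
[([335.7, 195.9], 0.73), ([356.8, 202.8], 0.55), ([353.1, 158.3], 0.17)]
[([317.1, 173.3], 0.97)]
```

View pics/c4.png

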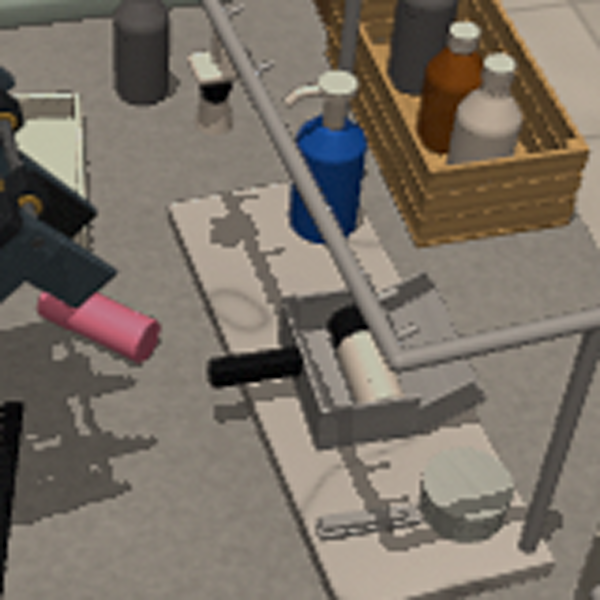

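The tray, stick and handle are as before, with the handle at crop (210–300,370). The wrist is near its limit (q5=7), so I'll use a 30° lean instead, which keeps about 60–70 mm clear of the bar.

```bash
python3 - <<'E'
from h import *
print(tri([("side",(335.7,195.9)),("top",(317.1,173.3))]))
go([560,19,159],[90,60,-1]); go([630,19,37.5],[90,60,-1])
E
```

```text
[623.26022648  16.62628354  63.81247695]
t 3.875 pos [517.1  13.8 188.9] rot [85.2 47.6 -2.4] q [  2.  -0. 132. -27.   7. 115.] w 50.00196604257534 F [ 0.7 -0.9 -0.4]
turn [ 3.2 12.3 -2.5] |13| shift [ 42.9   5.2 -29.9]
t 3.875 pos [517.1  13.8 188.9] rot [85.2 47.6 -2.4] q [  2.  -0. 132. -27.   7. 115.] w 50.00196604257534 F [ 0.7 -0.9 -0.4]
turn [ 3.2 12.3 -2.5] |13| shift [ 112.9    5.2 -151.4]
```

Emit:
drive_tool([
  [0.8,3,-0.6,11,1,-7,50],
  [1.6,6,-1.2,22,3,-15,50],
  [2.4,9,-1.9,32,4,-22,50],
  [3.2,12.3,-2.5,43,5,-30,50],
  [3.2,12.3,-2.5,43,5,-30,50],
  [3.2,12.3,-2.5,43,5,-30,50],
])

```text
time_s: 4.62
ee_pos: [559.3, 19.0, 158.6]
ee_rot: [90.0, 60.1, -1.0]
force: [0.2, -0.2, 0.5]
gripper_width: 49.8
```

```bash
python3 - <<'E'
from h import *
go([630,19,37.5],[90,60,-1])
E
```

```text
t 4.625 pos [559.3  19.  158.6] rot [90.  60.1 -1. ] q [  1.   8. 120.  -3.  22.  95.] w 49.804295520100645 F [ 0.2 -0.2  0.5]
turn [-0.  -0.1  0. ] |0| shift [  70.7    0.  -121.1]
```

Emit:
drive_tool([
  [0,0,0,10,0,-17,50],
  [0,0,0,20,0,-34,50],
  [0,0,0,30,0,-52,50],
  [0,0,0,40,-1,-69,50],
  [0,0,0,50,-1,-86,50],
  [0,0,0,58,-1,-100,50],
  [0,0,0,65,-1,-112,50],
  [0,0,0,71,-1,-121,50],
  [0,0,0,71,-1,-121,50],
  [0,0,0,71,-1,-121,50],
])

```text
time_s: 5.88
ee_pos: [630.3, 18.0, 37.9]
ee_rot: [90.0, 60.1, -1.0]
force: [0.2, 0.2, 0.8]
gripper_width: 49.7
```

```bash
python3 - <<'E'
from h import *
go([630,18,37.5],[90,60,-1])
f=grab_frame("side")[:,:,::-1];t=grab_frame("top")[:,:,::-1]
a=cv2.resize(f[130:260,290:420],(500,500),interpolation=cv2.INTER_CUBIC)
b=cv2.resize(t[110:210,280:340],(300,500),interpolation=cv2.INTER_CUBIC)
cv2.imwrite("pics/c5.png",np.hstack([a,b]))
E
```

```text
t 5.875 pos [630.3  18.   37.9] rot [90.  60.1 -1. ] q [  1.  24. 120. -10.   6. 102.] w 49.66639855838576 F [0.2 0.2 0.8]
turn [-0.  -0.1 -0. ] |0| shift [-0.3  0.  -0.4]
```

View pics/c5.png

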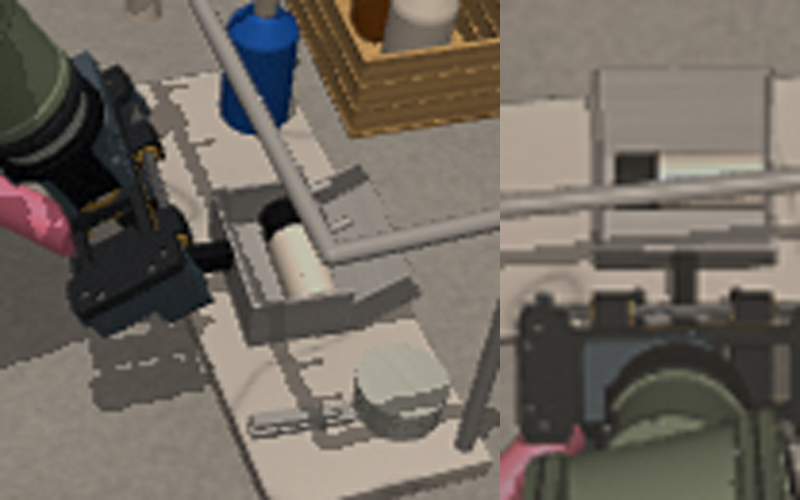

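The fingers straddle the handle, centred (handle at 683, fingers at 615 and 755), clear of bar and tray wall. Closing now.

Emit:
drive_tool([
  [0,0,0,0,0,0,30],
  [0,0,0,0,0,0,15],
  [0,0,0,0,0,0,6],
  [0,0,0,0,0,0,6],
  [0,0,0,0,0,0,6],
  [0,0,0,0,0,0,6],
  [0,0,0,0,0,0,6],
  [0,0,0,0,0,0,6],
], grip_force=60)

```text
time_s: 6.98
ee_pos: [630.4, 18.0, 38.2]
ee_rot: [90.1, 60.0, -1.0]
force: [-0.7, 0.4, 1.9]
gripper_width: 13.7
```

Emit:
drive_tool([
  [0,0,0,0,0,2,6],
  [0,0,0,0,0,4,6],
  [0,0,0,0,0,7,6],
  [0,0,0,0,0,10,6],
  [0,0,0,0,0,14,6],
  [0,0,0,0,0,18,6],
  [0,0,0,0,0,22,6],
  [0,0,0,0,0,25,6],
  [0,0,0,0,0,25,6],
  [0,0,0,0,0,25,6],
])

```text
time_s: 8.22
ee_pos: [630.2, 18.0, 63.0]
ee_rot: [90.1, 60.0, -1.0]
force: [-0.2, -0.4, -4.0]
gripper_width: 13.8
```

```bash
python3 - <<'E'
from h import *
go([630,18,62.5],[90,60,-1])
f=grab_frame("side")[:,:,::-1]
for n in ("side","top"):
  if n=="top": grab_frame(n)
  for l in("tray_lip","tray_grip","stick_center"):
    print(n,l,[(np.round(np.array(r["location"])*[640,400],1).tolist(),round(r["p"],2)) for r in place_of(n,l)[:3]])
a=cv2.resize(f[130:260,290:420],(600,600),interpolation=cv2.INTER_CUBIC)
cv2.imwrite("pics/c6.png",a)
E
```

```text
t 8.225 pos [630.2  18.   63. ] rot [90.1 60.  -1. ] q [  1.  21. 119.  -6.  10.  98.] w 13.772092825940284 F [-0.2 -0.4 -4. ]
turn [-0. -0.  0.] |0| shift [-0.2  0.  -0.5]
side tray_lip [([394.4, 185.3], 0.68)]
side tray_grip [([337.3, 191.1], 0.86)]
side stick_center [([371.9, 294.1], 0.98), ([370.9, 193.2], 0.77), ([295.1, 182.9], 0.62)]
top tray_lip [([319.1, 120.6], 0.74)]
top tray_grip [([317.3, 172.2], 0.72)]
top stick_center [([283.6, 203.2], 0.74), ([404.8, 166.9], 0.72), ([318.4, 141.9], 0.53)]
```

View pics/c6.png

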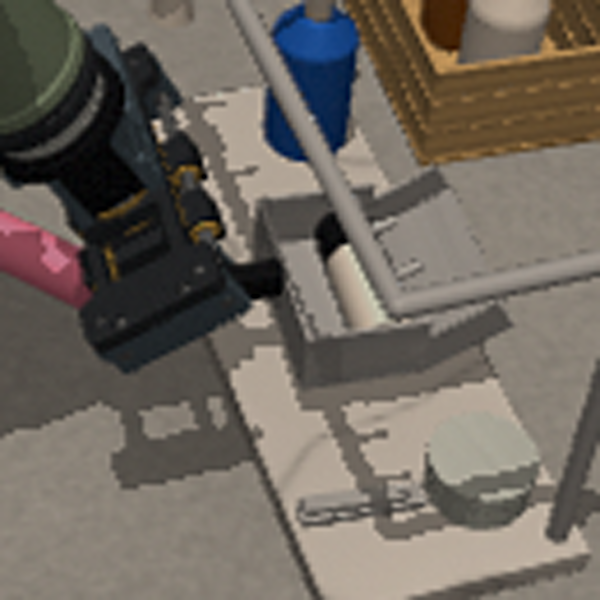

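The tray is lifted level and the stick is in it (crop 350,270). Pulling back along the tool axis, then backwards.

Emit:
drive_tool([
  [0,0,0,-4,0,5,6],
  [0,0,0,-9,0,13,6],
  [0,0,0,-15,0,23,6],
  [0,0,0,-22,0,34,6],
  [0,0,0,-30,0,46,6],
  [0,0,0,-38,0,58,6],
  [0,0,0,-46,0,70,6],
  [0,0,0,-55,0,80,6],
  [0,0,0,-65,0,88,6],
  [0,0,0,-75,0,92,6],
])

```text
time_s: 9.88
ee_pos: [554.7, 18.0, 155.7]
ee_rot: [90.1, 60.0, -1.0]
force: [-0.5, 0.3, -4.8]
gripper_width: 13.6
```

Emit:
drive_tool([
  [0,0,0,-12,0,1,6],
  [0,0,0,-25,0,2,6],
  [0,0,0,-38,0,2,6],
  [0,0,0,-51,0,2,6],
  [0,0,0,-64,0,2,6],
  [0,0,0,-77,0,2,6],
  [0,0,0,-90,0,2,6],
  [0,0,0,-102,0,2,6],
  [0,0,0,-112,0,2,6],
  [0,0,0,-120,0,2,6],
])

```text
time_s: 11.12
ee_pos: [434.1, 18.0, 157.7]
ee_rot: [90.1, 60.0, -0.9]
force: [1.2, -0.3, -4.7]
gripper_width: 13.6
```

```bash
python3 - <<'E'
from h import *
c,s=np.cos(np.radians(12)),np.sin(np.radians(12))
# tray frame: TCP wrt tray origin when level (grasp -76,34; tool 30deg lean)
go([440,19,157],[90,60,-1])
D=np.array([486.4,296.6])
for yaw in (-1,12):
  r=R.from_euler('z',yaw,degrees=True); h=R.from_euler('y',40,degrees=True)
  tcp=np.array([-76+9.5,0,34-16.5]); lip=np.array([83,0,31])
  d=np.array([np.cos(np.radians(yaw)),np.sin(np.radians(yaw))])
  L=np.array([*(D-32*d),46.]); o=L-(r*h).apply(lip); print(yaw,"tipped tcp",(o+(r*h).apply(tcp)).round(1),"level tcp for same lip xy", L+r.apply(tcp-lip))
E
```

```text
t 11.125 pos [434.1  18.  157.7] rot [90.1 60.  -0.9] q [  2.  -4. 133.  -4.  21.  96.] w 13.634466239003583 F [ 1.2 -0.3 -4.7]
turn [-0.  0.  0.] |0| shift [ 5.9  1.  -0.7]
-1 tipped tcp [331.2 299.3 131.8] level tcp for same lip xy [304.92764333 299.76761177  32.5       ]
12 tipped tcp [334.6 264.3 131.8] level tcp for same lip xy [308.86621047 258.86402812  32.5       ]
```

Emit:
drive_tool([
  [0,0,0.6,-4,10,2,6],
  [0,0,1.3,-9,25,5,6],
  [0,0,2.3,-16,44,8,6],
  [0,0,3.4,-24,64,11,6],
  [0,0,4.5,-32,84,15,6],
  [0,0,5.6,-40,105,18,6],
  [0,0,6.7,-48,126,20,6],
  [0,0,7.8,-56,147,22,6],
  [0,0,8.9,-64,168,23,6],
  [0,0,10,-72,189,23,6],
])

```text
time_s: 12.38
ee_pos: [361.8, 208.1, 181.1]
ee_rot: [90.3, 59.9, 9.3]
force: [0.3, 0.3, -4.8]
gripper_width: 13.8
```

Emit:
drive_tool([
  [0,0,1,-7,18,0,6],
  [0,0,2,-13,34,0,6],
  [0,0,2.5,-17,46,0,6],
  [0,0,3,-20,54,0,6],
  [0,0,3,-22,57,0,6],
  [0,0,3,-22,57,0,6],
  [0,0,3,-22,57,0,6],
])

```text
time_s: 13.25
ee_pos: [345.1, 259.5, 185.6]
ee_rot: [90.9, 60.6, 13.3]
force: [-0.4, -0.6, -3.8]
gripper_width: 13.6
```

```bash
python3 - <<'E'
from h import *
go([334.6,264.3,185],[90,60,12])
f=grab_frame("side")[:,:,::-1];t=grab_frame("top")[:,:,::-1]
a=cv2.resize(f[80:200,200:320],(400,400),interpolation=cv2.INTER_CUBIC)
b=cv2.resize(t[150:270,180:300],(400,400),interpolation=cv2.INTER_CUBIC)
cv2.imwrite("pics/c7.png",np.hstack([a,b]))
for n in ("side","top"):
  for l in("tray_lip","tray_grip","stick_center"):
    print(n,l,[(np.round(np.array(r["location"])*[640,400],1).tolist(),round(r["p"],2)) for r in place_of(n,l)[:3]])
E
```

```text
t 13.25 pos [345.1 259.5 185.6] rot [90.9 60.6 13.3] q [ 48.  -4. 128. -29.  35. 147.] w 13.573768844613195 F [-0.4 -0.6 -3.8]
turn [-0.3 -0.7 -0.5] |1| shift [-10.5   4.8  -0.6]
side tray_lip [([267.2, 100.2], 0.6), ([307.5, 125.1], 0.42)]
side tray_grip [([209.1, 107.9], 0.58)]
side stick_center [([375.2, 292.7], 0.81), ([297.8, 183.5], 0.68), ([242.7, 110.9], 0.52)]
top tray_lip [([212.5, 212.7], 0.66)]
top tray_grip [([224.2, 273.6], 0.7)]
top stick_center [([217.1, 235.5], 0.89), ([282.7, 202.6], 0.83), ([401.2, 166.7], 0.74)]
```

View pics/c7.png

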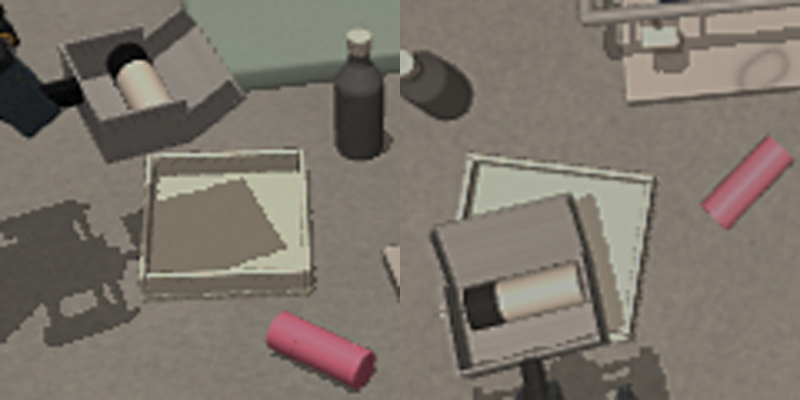

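The tray is level over the dish with the stick inside, but q6 is at its limit. Raising the yaw to 25 and tipping will bring it back.

```bash
cat >> h.py <<'E'
def pour(yaw,tip,zl,back=32):
    D=np.array([486.4,296.6]); r=R.from_euler('z',yaw,degrees=True)*R.from_euler('y',tip,degrees=True)
    d=np.array([np.cos(np.radians(yaw)),np.sin(np.radians(yaw))])
    p=np.array([*(D-back*d),zl])+r.apply(np.array([-66.5,0,17.5])-[83,0,31])
    q=r*R.from_euler('xyz',[90,60,0],degrees=True)
    print("POUR",yaw,tip,zl,p.round(1)); go(p,q.as_euler('xyz',degrees=True))
E
python3 - <<'E'
from h import *
print(state()["qpos"].round(2))
pour(25,15,100); pour(25,26,46)
E
```

```text
[ 47.93  -4.33 128.04 -29.15  34.91 146.5 ]
POUR 25 15 100 [323.4 220.6 125.7]
t 13.65 pos [345.1 259.8 185.7] rot [91.  60.6 13.4] q [ 48.  -4. 128. -29.  35. 147.] w 13.653420477099088 F [ 0.5  0.1 -3.7]
turn [-5.1 13.5 12.5] |19| shift [-21.7 -39.3 -60. ]
POUR 25 26 46 [330.3 223.8  99.4]
t 13.65 pos [345.1 259.8 185.7] rot [91.  60.6 13.4] q [ 48.  -4. 128. -29.  35. 147.] w 13.653420477099088 F [ 0.5  0.1 -3.7]
turn [-8.6 24.  12.4] |28| shift [-14.8 -36.1 -86.3]
```

Emit:
drive_tool([
  [0,0.3,1,-2,-4,-3,6],
  [-0.5,1.2,2.5,-5,-9,-8,6],
  [-1,2.5,4,-8,-14,-14,6],
  [-1.6,4,5.5,-11,-19,-21,6],
  [-2.3,5.7,7,-14,-24,-29,6],
  [-3,7.5,8.5,-16,-29,-37,6],
  [-3.7,9.5,10,-18,-33,-45,6],
  [-4.4,11.5,11.3,-20,-36,-52,6],
  [-5.1,13.5,12.5,-22,-39,-58,6],
  [-5.1,13.5,12.5,-22,-39,-60,6],
])

```text
time_s: 14.9
ee_pos: [323.7, 220.7, 125.6]
ee_rot: [89.8, 74.9, 24.8]
force: [0.4, -0.2, -3.5]
gripper_width: 14.0
```

```bash
python3 - <<'E'
from h import *
pour(25,26,50)
E
```

```text
POUR 25 26 50 [330.3 223.8 103.4]
t 14.9 pos [323.7 220.7 125.6] rot [89.8 74.9 24.8] q [ 35.  -0. 129.  -4.  36. 103.] w 13.950171286109223 F [ 0.4 -0.2 -3.5]
turn [-4.6 10.  -0. ] |11| shift [  6.6   3.1 -22.2]
```

Emit:
drive_tool([
  [-0.4,0.8,0,0.5,0.2,-2,6],
  [-1,2.2,0,1.5,0.7,-5,6],
  [-1.8,4,0,2.6,1.2,-9,6],
  [-2.6,5.7,0,3.8,1.8,-13,6],
  [-3.4,7.4,0,5,2.3,-17,6],
  [-4.2,9,0,6,2.8,-20,6],
  [-4.6,10,0,6.6,3.1,-22,6],
  [-4.6,10,0,6.6,3.1,-22,6],
])

```text
time_s: 15.9
ee_pos: [330.6, 223.9, 103.5]
ee_rot: [90.2, 86.0, 25.2]
force: [1.2, 0.3, -3.6]
gripper_width: 13.7
```

```bash
python3 - <<'E'
from h import *
pour(25,33,48);pour(25,40,46)
f=grab_frame("side")[:,:,::-1];t=grab_frame("top")[:,:,::-1]
a=cv2.resize(f[80:200,200:320],(400,400),interpolation=cv2.INTER_CUBIC)
b=cv2.resize(t[150:270,180:300],(400,400),interpolation=cv2.INTER_CUBIC)
cv2.imwrite("pics/c8.png",np.hstack([a,b]))
E
```

```text
POUR 25 33 48 [337.1 227.  118.1]
t 15.9 pos [330.6 223.9 103.5] rot [90.2 86.  25.2] q [ 33.   7. 123.  -1.  46.  98.] w 13.667410962464748 F [ 1.2  0.3 -3.6]
turn [-3.   6.4  0. ] |7| shift [ 6.5  3.  14.6]
POUR 25 40 46 [345.7 231.  131.8]
t 15.9 pos [330.6 223.9 103.5] rot [90.2 86.  25.2] q [ 33.   7. 123.  -1.  46.  98.] w 13.667410962464748 F [ 1.2  0.3 -3.6]
turn [-5.9 12.7  0. ] |14| shift [15.2  7.1 28.3]
```

View pics/c8.png

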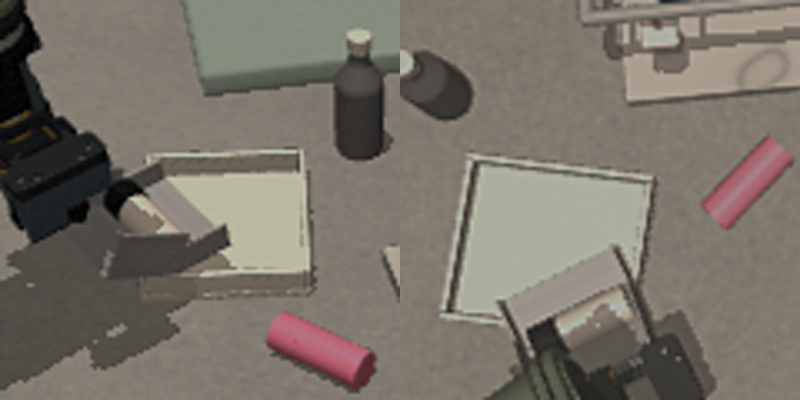

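The lip is over the dish interior (top crop 500–617, 250–300) and the stick rests against the ramp. Tipping slowly to 40°.

Emit:
drive_tool([
  [-0.4,0.8,0,1.5,0.7,2,6],
  [-1,2,0,3,1.5,5,6],
  [-1.6,3.4,0,5,2.3,9,6],
  [-2.3,5,0,7.5,3.3,12,6],
  [-3,6.4,0,10,4.6,15,6],
  [-3.6,7.8,0,12,5.5,18,6],
  [-4.3,9.2,0,14,6.5,21,6],
  [-5,10.6,0,16,7.7,24,6],
  [-5.5,11.8,0,18,8.5,27,6],
  [-6,12.8,0,20,9,29,6],
])

```text
time_s: 17.25
ee_pos: [350.9, 233.1, 133.0]
ee_rot: [-90.0, 79.9, -155.0]
force: [0.5, -0.3, -2.0]
gripper_width: 13.8
```

Emit:
drive_tool([
  [0,0,0,0,0,0,6],
  [0,0,0,0,0,0,6],
  [0,0,0,0,0,0,6],
  [0,0,0,0,0,0,6],
  [0,0,0,0,0,0,6],
  [0,0,0,0,0,0,6],
  [0,0,0,0,0,0,6],
  [0,0,0,0,0,0,6],
])

```text
time_s: 18.25
ee_pos: [350.9, 233.1, 133.0]
ee_rot: [-89.9, 79.9, -154.9]
force: [0.5, -0.5, -2.1]
gripper_width: 13.4
```

```bash
python3 - <<'E'
from h import *
pour(25,40,46,27)
f=grab_frame("side")[:,:,::-1];t=grab_frame("top")[:,:,::-1]
a=cv2.resize(f[80:200,200:320],(400,400),interpolation=cv2.INTER_CUBIC)
b=cv2.resize(t[150:270,180:300],(400,400),interpolation=cv2.INTER_CUBIC)
cv2.imwrite("pics/c9.png",np.hstack([a,b]))
E
```

```text
POUR 25 40 46 [350.3 233.1 131.8]
t 18.25 pos [350.9 233.1 133. ] rot [ -89.9   79.9 -154.9] q [ 31.  14. 109.   1.  67.  96.] w 13.351715013322016 F [ 0.5 -0.5 -2.1]
turn [ 0.  -0.1 -0. ] |0| shift [-0.6  0.1 -1.2]
```

View pics/c9.png

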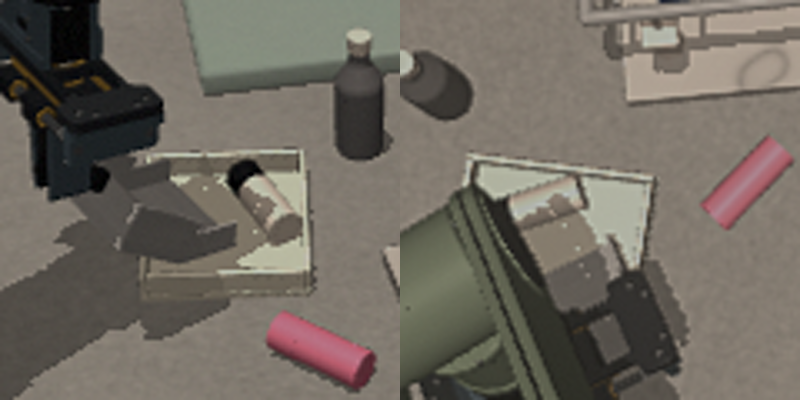

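The stick lies in the dish (side crop 265,205). Lifting clear, then levelling.

Emit:
drive_tool([
  [0,0,0,-2,-1,6,6],
  [0,0,0,-4,-2,16,6],
  [0,0,0,-6,-3,28,6],
  [0,0,0,-8,-4,42,6],
  [0,0,0,-8,-6,56,6],
  [1.7,-3.6,0,-8,-10,70,6],
  [3.4,-7.3,0,-8,-16,82,6],
  [5.1,-10.9,0,-8,-24,92,6],
  [6.8,-14.5,0,-7,-32,98,6],
  [8.4,-18.1,0,-6,-40,100,6],
])

```text
time_s: 19.6
ee_pos: [344.7, 192.6, 234.1]
ee_rot: [89.7, 80.0, 24.7]
force: [-0.4, -0.2, -3.1]
gripper_width: 13.6
```

Emit:
drive_tool([
  [1.7,-3.6,0,1,-8,0,6],
  [3.4,-7.2,0,3,-18,0,6],
  [5.1,-10.9,0,6,-30,0,6],
  [6.8,-14.5,0,10,-44,0,6],
  [8.5,-18.2,0,15,-58,0,6],
  [8.5,-18.2,0,20,-72,0,6],
  [8.5,-18.2,0,25,-86,0,6],
  [8.5,-18.2,0,30,-98,0,6],
  [8.5,-18.2,0,32,-104,0,6],
  [8.5,-18.2,0,32,-106,0,6],
])

```text
time_s: 20.85
ee_pos: [376.1, 86.2, 234.2]
ee_rot: [90.0, 60.0, 24.9]
force: [-0.3, -0.8, -3.4]
gripper_width: 13.7
```

```bash
python3 - <<'E'
from h import *
go([431,-284,200],[90,60,0.5])
E
```

```text
t 20.85 pos [376.1  86.2 234.2] rot [90.  60.  24.9] q [  1. -15. 128.  18.  40.  55.] w 13.723969143567036 F [-0.3 -0.8 -3.4]
turn [  0.    0.  -24.5] |24| shift [  54.9 -370.2  -34.2]
```

Emit:
drive_tool([
  [0,0,-1.5,3,-12,0,6],
  [0,0,-4,8,-32,0,6],
  [0,0,-6.5,14,-56,0,6],
  [0,0,-9,20,-82,0,6],
  [0,0,-11.5,24,-108,0,6],
  [0,0,-14,28,-134,0,6],
  [0,0,-16,32,-160,0,6],
  [0,0,-18,36,-186,-2,6],
  [0,0,-20,40,-212,-4,6],
  [0,0,-21.5,43,-238,-8,6],
])

```text
time_s: 22.1
ee_pos: [419.1, -153.1, 226.4]
ee_rot: [89.8, 59.9, 3.3]
force: [0.9, 0.4, -3.3]
gripper_width: 13.6
```

Emit:
drive_tool([
  [0,0,-0.6,2,-26,-3,6],
  [0,0,-1.2,4,-52,-7,6],
  [0,0,-1.8,6,-76,-12,6],
  [0,0,-2.4,8,-98,-16,6],
  [0,0,-3,10,-116,-20,6],
  [0,0,-3,12,-128,-24,6],
  [0,0,-3,12,-132,-26,6],
  [0,0,-3,12,-132,-26,6],
  [0,0,-3,12,-132,-26,6],
])

```text
time_s: 23.22
ee_pos: [431.0, -284.5, 200.5]
ee_rot: [89.9, 59.9, 0.3]
force: [1.0, -0.0, -2.5]
gripper_width: 14.0
```

```bash
python3 - <<'E'
from h import *
go([431,-284,138],[90,60,0.5])
for n in ("side","top"):
  cv2.imwrite(f"pics/{n}9.png",grab_frame(n)[:,:,::-1])
  for l in("tray","tray_lip","tray_grip","tin_top","stick_center"):
    print(n,l,[(np.round(np.array(r["location"])*[640,400],1).tolist(),round(r["p"],2)) for r in place_of(n,l)[:3]])
s=state();off=np.array([67,0,-18.2]); o=s["ee_pos"]+off
for nm,p in (("lip",[83,0,31]),("grip",[-72,0,34])):
  print(nm,proj("side",o+p).round(1),proj("top",o+p).round(1))
E
```

```text
t 23.225 pos [ 431.  -284.5  200.5] rot [89.9 59.9  0.3] q [-49.   4. 117.  34.  43.  19.] w 14.034520670629952 F [ 1.  -0.  -2.5]
turn [0.1 0.1 0.1] |0| shift [ -0.    0.5 -62.5]
side tray [([312.9, 282.4], 0.86)]
side tray_lip [([357.9, 264.4], 0.6)]
side tray_grip [([272.2, 278.1], 0.82), ([272.2, 137.4], 0.74)]
side tin_top [([226.4, 293.9], 0.71), ([313.4, 310.8], 0.58)]
side stick_center [([279.6, 142.3], 0.86), ([296.1, 183.7], 0.83), ([372.4, 293.8], 0.71)]
top tray [([431.3, 205.9], 0.59)]
top tray_lip [([433.5, 167.6], 0.61)]
top tray_grip [([439.1, 232.8], 0.97)]
top tin_top [([422.8, 211.7], 0.65), ([383.0, 271.6], 0.63), ([221.9, 210.3], 0.38)]
top stick_center [([406.1, 166.7], 0.82), ([283.7, 204.2], 0.79), ([222.9, 209.6], 0.73)]
lip [358.1 265.9] [432.9 172. ]
grip [273.8 281.1] [437.6 232. ]
```

Emit:
drive_tool([
  [0.1,0.1,0.1,0,0.5,-5,6],
  [0.1,0.1,0.1,0,0.5,-13,6],
  [0.1,0.1,0.1,0,0.5,-22,6],
  [0.1,0.1,0.1,0,0.5,-31,6],
  [0.1,0.1,0.1,0,0.5,-40,6],
  [0.1,0.1,0.1,0,0.5,-48,6],
  [0.1,0.1,0.1,0,0.5,-53,6],
  [0.1,0.1,0.1,0,0.5,-55,6],
  [0.1,0.1,0.1,0,0.5,-55,6],
])

```text
time_s: 24.95
ee_pos: [431.2, -284.7, 145.4]
ee_rot: [90.0, 60.0, 0.5]
force: [0.4, -0.4, -3.4]
gripper_width: 13.9
```

```bash
python3 - <<'E'
from h import *
go([431,-284,138],[90,60,0.5])
f=grab_frame("side")[:,:,::-1];t=grab_frame("top")[:,:,::-1]
cv2.imwrite("pics/s10.png",f);cv2.imwrite("pics/t10.png",t)
a=cv2.resize(f[250:350,270:370],(440,440),interpolation=cv2.INTER_CUBIC)
b=cv2.resize(t[160:260,380:460],(352,440),interpolation=cv2.INTER_CUBIC)
cv2.imwrite("pics/c10.png",np.hstack([a,b]))
E
```

```text
t 24.95 pos [ 431.2 -284.7  145.4] rot [90.  60.   0.5] q [-49.   9. 122.  40.  36.  10.] w 13.891686048741578 F [ 0.4 -0.4 -3.4]
turn [-0. -0.  0.] |0| shift [-0.2  0.7 -7.4]
```

View pics/c10.png

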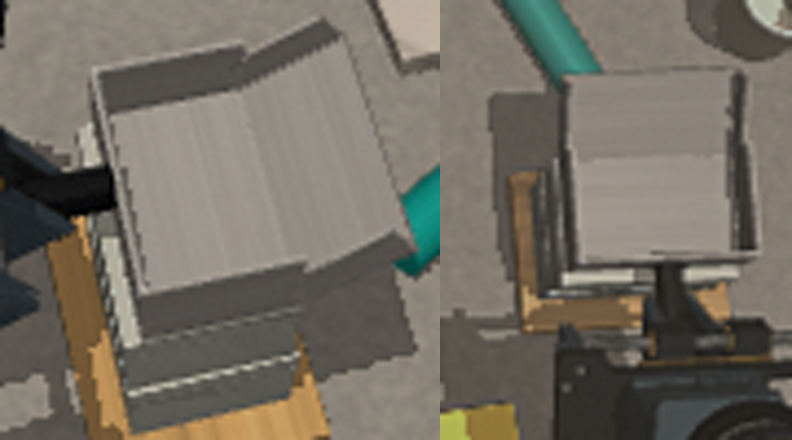

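```bash
python3 - <<'E'
from h import *
T=lambda u,v:(380+(u-440+.5)/4.4-.5,160+(v+.5)/4.4-.5)
S=lambda u,v:(270+(u+.5)/4.4-.5,250+(v+.5)/4.4-.5)
zb=145.4-18.2
print("top lip corners",[onz("top",T(*p),zb+z).round(1)[:2] for p,z in (((566,78),31),((740,72),31))])
print("top rear corners",[onz("top",T(*p),zb+42).round(1)[:2] for p in ((575,262),(758,258))])
print("tin rear edge",[onz("top",T(*p),120).round(1)[:2] for p in ((562,285),(740,277))])
print("side tray bottom rear/front -y corner",[onz("side",S(*p),zb).round(1)[:2] for p in ((140,345),(302,308))])
print("side lipends z",[onz("side",S(*p),zb+31).round(1)[:2] for p in ((345,40),(405,238))])
print("side rear wall top corners",[onz("side",S(*p),zb+42).round(1)[:2] for p in ((93,72),(150,293))])
print("tin strip rear edge z120",[onz("side",S(*p),120).round(1)[:2] for p in ((80,125),(128,348))])
print("tin low top edge seam z70",[onz("side",S(*p),70).round(1)[:2] for p in ((130,392),(298,355))])
print("tin low bottom z20",[onz("side",S(*p),20).round(1)[:2] for p in ((132,435),(290,396))])
E
```

```text
top lip corners [array([ 581.3, -231.8]), array([ 582.1, -338.7])]
top rear corners [array([ 466.1, -228.2]), array([ 465.5, -337.4])]
tin rear edge [array([ 458. , -228.9]), array([ 459.9, -339.9])]
side tray bottom rear/front -y corner [array([ 463.1, -341.2]), array([ 533.9, -339.8])]
side lipends z [array([ 580.6, -232.5]), array([ 578.9, -332.6])]
side rear wall top corners [array([ 464.5, -231.7]), array([ 468.3, -338.9])]
tin strip rear edge z120 [array([ 457.3, -227.9]), array([ 458.4, -338.2])]
tin low top edge seam z70 [array([ 458.6, -336.6]), array([ 536.1, -336.1])]
tin low bottom z20 [array([ 458.6, -336.4]), array([ 535.2, -334.2])]
```

Image geometry puts the tray origin at about (499.5, -284) and the tin centre at about (498.3, -284), with the yaws agreeing within 1°. The fit is good, so I'm lowering slowly.

Emit:
drive_tool([
  [0,0,0,-1,0.3,-1.5,6],
  [0,0,0,-1,0.3,-3,6],
  [0,0,0,-1,0.3,-4,6],
  [0,0,0,-1,0.3,-5,6],
  [0,0,0,-1,0.3,-5.5,6],
  [0,0,0,-1,0.3,-6,6],
  [0,0,0,-1,0.3,-6.3,6],
  [0,0,0,-1,0.3,-6.6,6],
  [0,0,0,-1,0.3,-6.6,6],
])

```text
time_s: 26.18
ee_pos: [430.3, -284.5, 139.1]
ee_rot: [90.0, 60.0, 0.5]
force: [-0.9, -0.1, -3.0]
gripper_width: 13.7
```

Emit:
drive_tool([
  [0,0,0,0,0,-0.3,6],
  [0,0,0,0,0,-0.6,6],
  [0,0,0,0,0,-0.9,6],
  [0,0,0,0,0,-0.9,6],
  [0,0,0,0,0,-0.9,6],
])

```text
time_s: 26.8
ee_pos: [430.3, -284.5, 138.3]
ee_rot: [90.0, 60.0, 0.5]
force: [-1.1, 0.2, -2.0]
gripper_width: 13.5
```

Emit:
drive_tool([
  [0,0,0,0,0,-0.3,6],
  [0,0,0,0,0,-0.5,6],
  [0,0,0,0,0,-0.5,6],
  [0,0,0,0,0,-0.5,6],
])

```text
time_s: 27.3
ee_pos: [430.4, -284.6, 138.1]
ee_rot: [89.9, 60.0, 0.4]
force: [-2.8, 0.6, 2.7]
gripper_width: 13.5
```

Contact confirmed at about 6 N. Releasing in small steps.

Emit:
drive_tool([
  [0,0,0,0,0,0.2,13],
  [0,0,0,0,0,0.2,15],
  [0,0,0,0,0,0.2,17],
  [0,0,0,0,0,0.2,22],
  [0,0,0,0,0,0.2,30],
  [0,0,0,0,0,0.2,40],
  [0,0,0,0,0,0.2,46],
  [0,0,0,0,0,0.2,46],
], grip_force=5)

```text
time_s: 28.3
ee_pos: [430.4, -284.6, 138.3]
ee_rot: [89.9, 60.0, 0.4]
force: [-0.5, -0.1, -0.0]
gripper_width: 46.5
```

Emit:
drive_tool([
  [0,0,0,-3,0,5,46],
  [0,0,0,-9,0,15,46],
  [0,0,0,-17,0,29,46],
  [0,0,0,-26,0,45,46],
  [0,0,0,-35,0,61,46],
  [0,0,0,-44,0,77,46],
  [0,0,0,-52,0,90,46],
  [0,0,0,-56,0,98,46],
  [0,0,0,-58,0,100,46],
  [0,0,0,-58,0,100,46],
])

```text
time_s: 29.55
ee_pos: [372.2, -284.5, 238.2]
ee_rot: [90.0, 60.0, 0.5]
force: [0.1, -0.3, -0.1]
gripper_width: 45.8
```

```bash
python3 - <<'E'
from h import *
go([0,0,0],[90,60,0])
for n in ("side","top"):
  cv2.imwrite(f"pics/{n}11.png",grab_frame(n)[:,:,::-1])
  for l in("tray","tray_lip","tray_grip","stick_center","dish"):
    print(n,l,[(np.round(np.array(r["location"])*[640,400],1).tolist(),round(r["p"],2)) for r in place_of(n,l)[:3]])
for nm,p in (("orig",[0,0,0]),("lip",[83,0,31]),("grip",[-72,0,34])):
  o=np.array([498,-284,120]); print(nm,proj("side",o+p).round(1),proj("top",o+p).round(1))
# image shift of tray/pile region vs before-release frames
for n,b in (("side",(250,350,300,370)),("top",(160,230,400,460))):
  A=cv2.imread(f"pics/{n[0]}10.png",0).astype(np.float32);B=cv2.imread(f"pics/{n}11.png",0).astype(np.float32)
  y0,y1,x0,x1=b; print(n,cv2.phaseCorrelate(A[y0:y1,x0:x1],B[y0:y1,x0:x1]))
  o=np.array([499,-284,127.]); print(" expected",(proj(n,o-[1,0,7])-proj(n,o)).round(2))
for nm,box in (("wood+low tin side",(325,362,280,345)),):
  A=cv2.imread("pics/side0.png",0).astype(np.float32);B=cv2.imread("pics/side11.png",0).astype(np.float32)
  y0,y1,x0,x1=box; print(nm,cv2.phaseCorrelate(A[y0:y1,x0:x1],B[y0:y1,x0:x1]))
print("stick",tri([("side",(279.6,142.3)),("top",(222.9,209.6))]))
E
```

```text
t 29.55 pos [ 372.2 -284.5  238.2] rot [90.  60.   0.5] q [-56.  -1. 117.  32.  52.  16.] w 45.76307371140584 F [ 0.1 -0.3 -0.1]
turn [ 0.   0.  -0.5] |0| shift [-372.2  284.5 -238.2]
side tray [([313.9, 300.2], 0.61)]
side tray_lip [([353.3, 280.3], 0.78)]
side tray_grip [([276.2, 295.7], 0.94)]
side stick_center [([372.2, 293.6], 0.9), ([295.5, 182.5], 0.75), ([281.3, 140.9], 0.69)]
side dish [([267.1, 150.7], 0.93), ([309.5, 308.6], 0.32)]
top tray [([427.0, 209.2], 0.96)]
top tray_lip []
top tray_grip [([352.8, 134.6], 0.73), ([431.6, 236.7], 0.67)]
top stick_center [([403.4, 168.5], 0.81), ([219.2, 210.7], 0.65), ([286.0, 202.5], 0.61)]
top dish [([226.2, 224.1], 0.7), ([436.6, 236.3], 0.29)]
orig [313.2 298.7] [426.5 209.4]
lip [355.1 282.7] [427.  177.5]
grip [275.8 297.5] [431.2 234.3]
side ((-0.07743830552275455, 0.664964612092291), 0.8958635608355204)
 expected [-0.52  1.81]
top ((-0.4697796054786778, 0.24854926527131482), 0.9718687167874089)
 expected [-0.55  0.75]
wood+low tin side ((0.16590752310596457, 0.15118877592825797), 0.8493337349759208)
stick [525.34801437 303.35219564  21.29491828]
```

```bash
python3 -c "
from workcell import *
print(env.job_done())"
```

```text
the job is handed in; nothing more can be done
None
```

I finished the job and handed it in at about 30 s on the robot's clock; no verdict was reported. I lifted the tray level from under the rail and tipped it to 40° low over the dish, where the stick rolled out. I then levelled it, set it on the pile with about 6 N of contact force, and let go.

**Tray:** just before the last 7 mm of lowering, the pictures showed it about 1 mm off the tin's centre, with yaw within about 1°. After release, the detections of its origin, handle and lip were within 3 pixels of a centred, level tray, except that the top camera did not find the lip.

**Pile:** the lower tin and block had moved about 0.2 pixel in the side view. The upper tin was mostly hidden under the tray, so I did not check it separately afterwards.

**Stick:** it lies in the dish, measured at about (525, 303, 21) mm.

**Gripper:** it was open and about 115 mm away, with near-zero force.

**Disagreements and limits reached:**
- Comparing pictures from before and after the set-down, the tray moved less in the image than the lowering predicts. The side view showed 0.7 pixels against 1.8 expected, and the top view 0.25 against 0.75. Those crops also contained unmoving background, so I relied on the contact force and the detections.
- Joint 6 came very close to its limit over the dish (146.50 of 146.56°), and I turned the tray to bring it back.
- I did not view a final picture because all 12 views were used. I also did not measure the bystanders again afterwards.

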